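# Sort the locking clamps by their jaws

### The arm

A 6-joint arm with a two-finger parallel gripper is mounted at the origin on a cart in front of the work surface, level with it; the furniture and walls round the work are solid. World frame = base frame: x ahead of the robot, y to its left, z up, the work surface at z = 0. Lengths are in m, angles in rad, forces in N, time in s.
With the tool pointing down it reaches from about 0.3 to 0.95 m from the base axis. Payload 3.1 kg.
Tool frame: the origin (TCP) lies on the centre line of the jaws, within the pads' length; the fingertips stand arm.tips_ahead ahead of it and the grasp point (between the pads) lies 2 mm behind it (arm.tips_ahead is the distance from the TCP to the fingertips, in m); z points along the fingers, y is the line along which they close (so a half turn about z gives the same grasp; the last joint's range is limited). The gripper opens to 85 mm and grips with 20 to 120 N. Pads are 22 mm wide; open, the fingers measure 114 mm over their backs; the gripper's body (76 mm by 85 mm) begins 54 mm behind the grasp point. The pads swing forward as they close: fully open they stand 13 mm farther back than shut.
Start: joints at [-0.07, 0.308, 1.634, -0, 1.2, -0.07], TCP at [0.625, -0, 0.248] pointing down, gripper open.
Joint ranges: [-3.06, 3.06], [-0.79, 1.96], [0.05, 2.63], [-1.19, 4.34], [0.05, 2.64], [-2.94, 2.94]. Speed limits (rad/s): [2.79, 2.79, 3.14, 3.14, 3.14, 3.14].

### API

Orientations are given as [roll, pitch, yaw] about the fixed x, y, z axes, in that order (R = Rz(yaw) Ry(pitch) Rx(roll)).
In Python, from cell import sensors, read_camera, close_job, arm gives the robot as it stands. The module is installed in compiled form; this text tells all that it offers.
- The arm moves only by the tool servo_tool, never from a script. Its argument "moves" is a list of rows, each a list of 5 numbers: the shift along the tool's x, y, z in m, then the turn about the tool's z in degrees, then the closure, from 0 (fully open) to 1 (shut). A call has 1 to 12 rows; each row shifts and turns the commanded pose from where the row before left it, along the tool's axes as they then stand; what a row does not reach is not made up. A row lasts 1/12 s, in which the tool goes at most 41.7 mm and 7.16 degrees, less where a joint would pass 70% of its speed; a pose out of reach is approached as far as the arm can. A call is refused whole if a number of a shift passes 0.0417 or a number of a turn 7.16, either way. A call with a gripper value outside its range is refused whole. The fingers move at their own pace and stop on an object; "grip_force" is the grip in N (left out, the last holds). Time passes only in rows, so rows that do not move let the fingers close. It gives the time, the measured TCP pose, the force, the opening and the grip force at its end, in the units of the state.
- sensors.get_state(): the state, without advancing time (a new reading comes with each control period).
- read_camera(name): name is "scene" or "side" or "wrist"; returns a dict with "pixels" (420x560x3 uint8, red, green, blue), "fx", "fy", "cx", "cy" (pixels), "eye" and "rotation" of the camera in the world. Camera axes: x right, y down, z forward; pixel columns grow to the right and rows downward; lengths in m; the calibration is good to about 2 mm. The wrist camera is an equidistant fisheye: a pixel r from the principal point sees the ray r / f radians off the axis. A picture is of the moment at which its call begins. There is no depth.
- close_job(): hands the job in; it is judged then, once.
The state is a dict: "t": time; "qpos": joint angles; "joint_vel": joint speeds; "effort": joint torques, N m; "eef_pos": TCP position; "eef_rot": TCP orientation; "ft_force": force on the tool from outside, world axes, zero at the start; "moment": the same for the moment, N m; "finger_gap": opening from 0.0 (shut) to 1.0 (fully open); "finger_force": force on a finger pad.
Only numpy, scipy, OpenCV 4.12 (cv2) and the standard library are available. Lean on these libraries where they do the work, as an engineer would, in place of code of your own. Each camera call takes 0.05 s, during which the arm holds its last target. There are 200 camera calls.

### The job

Two locking clamps lie on the bench, one ratcheted shut and one open. Lay the shut one flat in the blue tray and the open one flat in the yellow tray, each near the middle and wholly within the walls, leaving their jaws as they are.

Things in the scene. Friction and masses are not known exactly. Their poses are not given: they have to be found in the camera images.
- clamp_1_centre (a point): Centre (half-way up, on the pivot) of the black pivot block of a steel locking clamp lying flat. Block 34 (x) x 20 (y) x 22 mm high: gripped across the 20 mm, the jaws stay as they are. Jaws reach 80 mm along +x, finger rings 80 mm along -x, both 7 mm high. Shut: 48 mm wide. One half is fixed along x; open, the other's jaw swings to -y, its ring to +y (to 48 mm). About 70 g. z up.
- clamp_1_jaw (a joint): Opening angle of the jaws of clamp 1 (rad): about 0 (under 0.05) = ratcheted shut, jaw faces together; 0.26 to 0.36 = open, tips about 25 mm apart. Stiff: it stays where it is unless pushed.
- clamp_2_centre (a point): Centre (half-way up, on the pivot) of the black pivot block of a steel locking clamp lying flat. Block 34 (x) x 20 (y) x 22 mm high: gripped across the 20 mm, the jaws stay as they are. Jaws reach 80 mm along +x, finger rings 80 mm along -x, both 7 mm high. Shut: 48 mm wide. One half is fixed along x; open, the other's jaw swings to -y, its ring to +y (to 48 mm). About 70 g. z up.
- clamp_2_jaw (a joint): Opening angle of the jaws of clamp 2 (rad): about 0 (under 0.05) = ratcheted shut, jaw faces together; 0.26 to 0.36 = open, tips about 25 mm apart. Stiff: it stays where it is unless pushed.
- blue_tray: Shallow open blue plastic tray, fixed to the bench: 210 mm (x) by 150 mm (y) outside, 22 mm high, walls and floor 4 mm. Origin: centre of its underside, on the bench top; z up.
- yellow_tray: Shallow open yellow plastic tray, fixed to the bench: 210 mm (x) by 150 mm (y) outside, 22 mm high, walls and floor 4 mm. Origin: centre of its underside, on the bench top; z up.
- tray_stack: Obstacle, not part of the job: fixed stack of black cell trays at the back of the bench, 266 mm (x) by 231 mm (y), 273 mm high; origin at the centre of its underside. Pass well in front of it (or above) when crossing between left and right.

How it is judged:
By the outcome, as a careful person would: the job done as asked, in the order asked, and still so for the second after the job is handed in, with the robot touching nothing.
It also fails if it takes over 61 s, if anything falls off the work surface, if the arm or the gripper's body presses on something with over 40 N, if the wrist force passes 120 N, or if a joint passes its speed limit or range.

## Working session

There is one attempt and no reset: what is moved stays moved. The work goes in short steps, Python scripts to look and compute and a tool call to move; the robot and the scene stay as the last step left them, time stands still between calls to the robot, and variables do not carry over. Pictures are saved under pics/ and viewed, at most 10 in all, crops included, and the job is handed in when it is done.

Besides the shell and the picture viewer there is one more tool, called after "Call:" as a command line: name --pt "numbers of a row" for each row, then --argument value for the rest. servo_tool: Moves the arm, as the interface text tells. Its arguments: {"type":"object","properties":{"moves":{"type":"array","items":{"type":"array","items":{"type":"number"}}},"grip_force":{"type":"number"}},"required":["moves"]}

```bash
mkdir -p pics
cat > h.py <<'E'
import numpy as np, cv2
from cell import sensors, read_camera, arm
def save(c,n): cv2.imwrite(f'pics/{n}.png',c['pixels'][:,:,::-1])
def ray(c,u,v,fish=False):
    x,y=(u-c['cx'])/c['fx'],(v-c['cy'])/c['fy']
    if fish:
        r=np.hypot(x,y); k=np.sin(r)/r if r>1e-9 else 1; d=np.array([x*k,y*k,np.cos(r)])
    else: d=np.array([x,y,1.])
    return np.array(c['rotation']).reshape(3,3)@d
def onplane(c,u,v,z,fish=False):
    d=ray(c,u,v,fish); e=np.array(c['eye']); return e+d*(z-e[2])/d[2]
E
python3 - <<'E'
from h import *
a=read_camera('scene');b=read_camera('wrist');save(a,'s1');save(b,'w1')
print(a['eye'],b['eye'],b['rotation'],arm.tips_ahead,sensors.get_state())
E
```

```text
[-0.61874454 -0.57279676  0.93257915] [0.62256831 0.0814467  0.37286172] [2.82250658e+00 1.95037858e-03 2.78738531e-04] 0.017 {'t': 0.1, 'qpos': array([-6.96917074e-02,  3.08916615e-01,  1.63505926e+00, -2.76602899e-05,
        1.19972109e+00, -6.97420626e-02]), 'joint_vel': array([ 0.00105207, -0.00035935, -0.00250699, -0.00075443,  0.00134807,
        0.00134656]), 'effort': array([ 8.17496607e-05, -4.16405118e+01, -2.77644914e+01, -1.21622929e-04,
        4.01614045e-03,  3.27598855e-06]), 'eef_pos': array([6.24283940e-01, 2.01042554e-05, 2.47162709e-01]), 'eef_rot': array([-3.13949166e+00, -1.20946594e-04,  1.57085661e+00]), 'ft_force': array([-0.15278424,  0.17105936, -0.37995959]), 'moment': array([ 0.0001333 , -0.01538272,  0.00733688]), 'finger_force': 0.0, 'finger_gap': 0.9999106458438407}
```

View pics/s1.png

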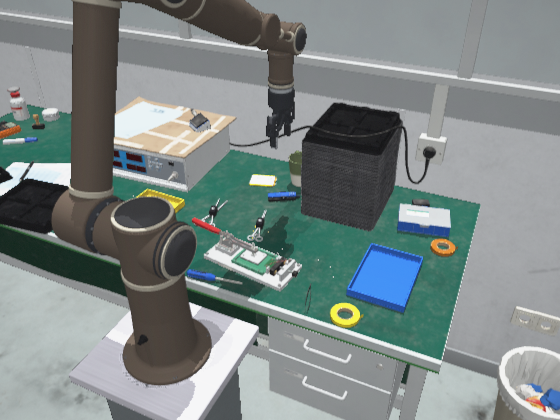

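View pics/w1.png

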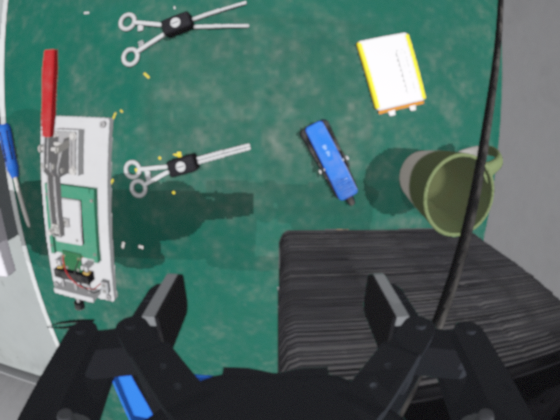

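The scene view shows the blue tray at about (385,275), the yellow tray partly hidden at (160,200), and the stack behind. In the wrist view the open clamp's block is at (178,23) and the shut one's at (183,166). Both have their jaws to the right.

```bash
cat >> h.py <<'E'
from scipy.spatial.transform import Rotation as Ro
def ray(c,u,v,fish=False):
    x,y=(u-c['cx'])/c['fx'],(v-c['cy'])/c['fy']
    if fish:
        r=np.hypot(x,y); k=np.sin(r)/r if r>1e-9 else 1; d=np.array([x*k,y*k,np.cos(r)])
    else: d=np.array([x,y,1.])
    R=np.array(c['rotation']); R=R if R.shape==(3,3) else Ro.from_euler('xyz',R).as_matrix()
    return R@d
E
python3 - <<'E'
from h import *
a=read_camera('scene');b=read_camera('wrist');s=read_camera('side');save(s,'side1')
print(s['eye'])
for n,u,v,z in [('open',178,23,.022),('o_tip1',245,3,.005),('o_tip2',248,26,.005),('o_r1',127,21,.005),('o_r2',130,57,.005),('shut',183,166,.022),('s_tip',250,148,.005),('s_r1',132,168,.005),('s_r2',138,188,.005)]:
    print(n,onplane(b,u,v,z,True).round(3))
hsv=cv2.cvtColor(a['pixels'],cv2.COLOR_RGB2HSV)
for n,lo,hi in [('blue',(105,150,60),(125,255,255)),('yellow',(22,130,80),(35,255,255))]:
    m=cv2.inRange(hsv,lo,hi); cs,_=cv2.findContours(m,cv2.RETR_EXTERNAL,cv2.CHAIN_APPROX_SIMPLE)
    for k in sorted(cs,key=cv2.contourArea)[-3:]:
        ap=cv2.approxPolyDP(k,4,True)[:,0]
        print(n,cv2.contourArea(k),[(p.tolist(),onplane(a,*p,.022)[:2].round(3).tolist()) for p in ap])
E
```

```text
[-0.02649626  1.31991655  0.99788474]
open [0.516 0.185 0.022]
o_tip1 [0.588 0.209 0.005]
o_tip2 [0.592 0.18  0.005]
o_r1 [0.446 0.203 0.005]
o_r2 [0.451 0.156 0.005]
shut [0.519 0.023 0.022]
s_tip [0.594 0.039 0.005]
s_r1 [0.447 0.02  0.005]
s_r2 [ 0.453 -0.006  0.005]
blue 245.5 [([550, 389], [0.224, -0.797]), ([540, 399], [0.189, -0.779]), ([556, 409], [0.178, -0.809]), ([559, 393], [0.221, -0.814])]
blue 355.0 [([397, 227], [0.651, -0.368]), ([444, 236], [0.664, -0.503]), ([449, 231], [0.695, -0.512]), ([404, 222], [0.685, -0.381])]
blue 3301.5 [([371, 243], [0.545, -0.319]), ([346, 294], [0.317, -0.322]), ([402, 312], [0.314, -0.465]), ([422, 257], [0.542, -0.465])]
yellow 9.5 [([249, 184], [0.687, 0.147]), ([271, 186], [0.706, 0.074])]
yellow 278.5 [([137, 196], [0.469, 0.445]), ([164, 197], [0.501, 0.361]), ([175, 212], [0.444, 0.279]), ([184, 205], [0.488, 0.276]), ([181, 198], [0.519, 0.307]), ([150, 189], [0.522, 0.432])]
yellow 564.5 [([332, 307], [0.259, -0.305]), ([332, 321], [0.216, -0.321]), ([343, 327], [0.208, -0.351]), ([362, 316], [0.261, -0.381]), ([349, 303], [0.289, -0.339])]
```

View pics/side1.png

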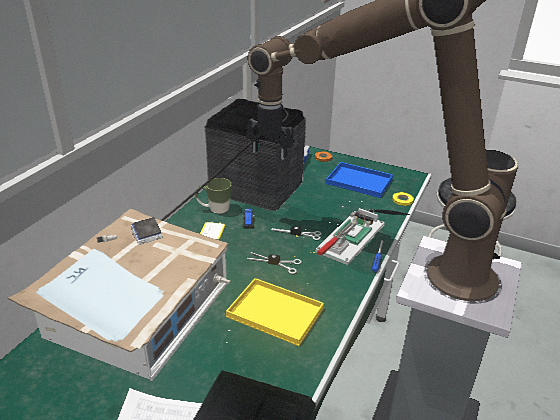

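The side view shows the yellow tray around (275,310), just left of the open clamp. The blue tray is at (360,178), with the instrument behind yellow at x beyond about 0.6.

Run:
```python
from h import *
for nm in ['side','scene']:
  a=read_camera(nm)
  hsv=cv2.cvtColor(a['pixels'],cv2.COLOR_RGB2HSV)
  for n,lo,hi in [('blue',(105,150,60),(125,255,255)),('yellow',(22,130,80),(35,255,255))]:
    if nm=='scene' and n=='yellow': continue
    m=cv2.inRange(hsv,lo,hi); cs,_=cv2.findContours(m,cv2.RETR_EXTERNAL,cv2.CHAIN_APPROX_SIMPLE)
    k=max(cs,key=cv2.contourArea); ap=cv2.approxPolyDP(k,4,True)[:,0]
    print(nm,n,[(p.tolist(),onplane(a,*p,.022)[:2].round(3).tolist(),onplane(a,*p,.0)[:2].round(3).tolist()) for p in ap])
```

```text
side blue [([326, 183], [0.537, -0.286], [0.55, -0.322]), ([380, 197], [0.334, -0.283], [0.343, -0.319]), ([392, 175], [0.34, -0.456], [0.349, -0.496]), ([340, 162], [0.549, -0.462], [0.562, -0.502])]
side yellow [([226, 310], [0.525, 0.444], [0.538, 0.424]), ([229, 318], [0.504, 0.466], [0.516, 0.447]), ([299, 345], [0.309, 0.469], [0.316, 0.45]), ([323, 303], [0.312, 0.306], [0.319, 0.284]), ([254, 278], [0.521, 0.299], [0.533, 0.276])]
scene blue [([371, 243], [0.545, -0.319], [0.573, -0.313]), ([346, 294], [0.317, -0.322], [0.339, -0.316]), ([402, 312], [0.314, -0.465], [0.336, -0.463]), ([422, 257], [0.542, -0.465], [0.57, -0.463])]
```

Call:
servo_tool --pt "0.006 -0.026 0 0 0" --pt "0.006 -0.026 0 0 0" --pt "0.006 -0.026 0 0 0" --pt "0.005 -0.027 0 0 0" --pt "0 0 0 7.1 0" --pt "0 0 0 7.1 0" --pt "0 0 0 7.1 0" --pt "0 0 0 7.1 0" --pt "0 0 0 7.1 0" --pt "0 0 0 7.1 0" --pt "0 0 0 7.1 0" --pt "0 0 0 7.1 0"

```text
t: 1.35
eef_pos: [0.52, 0.023, 0.2484]
eef_rot: [3.141, -0.0, 0.573]
ft_force: [-0.1, -0.9, -1.0]
finger_gap: 0.999
finger_force: 0.0
```

Call:
servo_tool --pt "0 0 0.03 7.1 0.2" --pt "0 0 0.03 7.1 0.2" --pt "0 0 0.03 7 0.2" --pt "0 0 0 0 0.2" --pt "0 0 0 0 0.2" --pt "0 0 0 0 0.2"

```text
t: 1.85
eef_pos: [0.5211, 0.0229, 0.1596]
eef_rot: [3.141, -0.002, 0.212]
ft_force: [0.5, -1.2, 0.5]
finger_gap: 0.797
finger_force: 0.0
```

```bash
cat >> h.py <<'E'
def block(b,near,R=60,z=.022,name=None):
    """black block: darkest compact blob near expected pixel"""
    g=b['pixels'].max(axis=2); m=(g<55).astype(np.uint8)
    m=cv2.morphologyEx(m,cv2.MORPH_OPEN,np.ones((5,5),np.uint8))
    n,l,st,ce=cv2.connectedComponentsWithStats(m)
    out=[]
    for i in range(1,n):
        if 80<st[i,4]<6000 and np.hypot(*(ce[i]-near))<R:
            pts=cv2.boxPoints(cv2.minAreaRect(np.argwhere(l==i)[:,::-1].astype(np.float32)))
            P=np.array([onplane(b,*p,z,True) for p in pts])[:,:2]
            out.append((st[i,4],ce[i].round(1),P.mean(0).round(4),P.round(4)))
    return out
E
python3 - <<'E'
from h import *
b=read_camera('wrist');save(b,'w2');s=sensors.get_state();print(s['t'],s['eef_pos'],s['eef_rot'],s['finger_gap'])
d=Ro.from_euler('xyz',b['rotation']).as_matrix().T@(np.array([.519,.023,.022])-b['eye']);th=np.arccos(d[2]/np.linalg.norm(d));q=d[:2]/np.hypot(*d[:2])*th*b['fx']+[b['cx'],b['cy']];print(q)
for o in block(b,q,100): print(o)
E
```

```text
1.9 [0.52181245 0.02290542 0.16043621] [ 3.14060429 -0.00376018  0.21152043] 0.8021432189898521
[275.79394124 208.23064274]
```

View pics/w2.png

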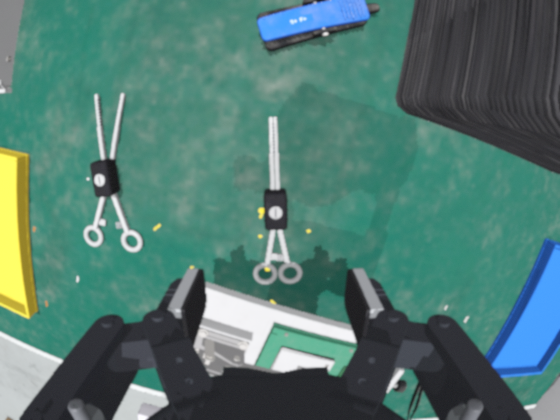

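The shut clamp's block is at (275.5,209), with tips at (273,118) and ring mid at (277,271). The open clamp's block is at (104.5,178), with tips at (97,96)/(123,95) and rings at (93,236)/(131,241).

Run:
```python
from h import *
b=read_camera('wrist')
P=lambda u,v,z:onplane(b,u,v,z,True)[:2]
for n,blk,tips,rings in [('shut',(275.5,209),[(273,118)],[(264,272),(290,271)]),('open',(104.5,178),[(97,96),(123,95)],[(93,236),(131,241)])]:
    c=P(*blk,.022);print(n,c.round(4))
    for q in tips+rings:
        d=P(*q,.0095)-c;print(q,(c+d).round(4),np.hypot(*d).round(4),np.degrees(np.arctan2(d[1],d[0])).round(1))
g=b['pixels'][...,:].max(2)
for (u,v) in [(275,209),(104,178)]:
    w=g[v-28:v+28,u-24:u+24]; m=(w<60).astype(np.uint8); m=cv2.morphologyEx(m,cv2.MORPH_CLOSE,np.ones((9,9)))
    n,l,st,ce=cv2.connectedComponentsWithStats(m); i=1+st[1:,4].argmax()
    bp=cv2.boxPoints(cv2.minAreaRect(np.argwhere(l==i)[:,::-1].astype(np.float32)))+[u-24,v-28]
    Q=np.array([P(*p,.022) for p in bp]); e=np.diff(np.r_[Q,Q[:1]],axis=0)
    print(st[i],Q.mean(0).round(4),[(np.hypot(*x).round(4),np.degrees(np.arctan2(x[1],x[0])).round(1)) for x in e])
```

```text
shut [0.519 0.023]
(273, 118) [0.5931 0.0411] 0.0762 13.7
(264, 272) [0.4511 0.0197] 0.068 -177.2
(290, 271) [ 0.4574 -0.0045] 0.0675 -155.9
open [0.5157 0.1815]
(97, 96) [0.5881 0.2063] 0.0765 18.9
(123, 95) [0.5917 0.1784] 0.076 -2.4
(93, 236) [0.4481 0.1997] 0.07 165.0
(131, 241) [0.4533 0.155 ] 0.0678 -157.0
[ 14   9  21  40 345] [0.5182 0.0233] [(np.float64(0.0167), np.float64(-77.9)), (np.float64(0.0348), np.float64(-167.3)), (np.float64(0.0174), np.float64(102.1)), (np.float64(0.0348), np.float64(11.6))]
[ 14  10  26  36 416] [0.5189 0.1758] [(np.float64(0.0212), np.float64(-58.8)), (np.float64(0.0322), np.float64(-143.8)), (np.float64(0.0213), np.float64(123.6)), (np.float64(0.0331), np.float64(36.0))]
```

Call:
servo_tool --pt "-0.003 0 0.034 -0.9 0.3" --pt "0 0 0.035 0 0.4" --pt "0 0 0.035 0 0.4" --pt "0 0 0.02 0 0.4" --pt "0 0 0.014 0 0.4" --pt "0 0 0 0 0.4" --pt "0 0 0 0 1" --pt "0 0 0 0 1" --pt "0 0 0 0 1" --pt "0 0 0 0 1" --pt "0 0 0 0 1" --pt "0 0 0 0 1" --grip_force 50

```text
t: 2.95
eef_pos: [0.5196, 0.0223, 0.0226]
eef_rot: [3.14, -0.005, 0.225]
ft_force: [-0.2, 0.4, 6.3]
finger_gap: 0.218
finger_force: 50.3
```

Call:
servo_tool --pt "0 0 -0.015 0 1" --pt "0 0 -0.035 0 1" --pt "0 0 -0.035 0 1" --pt "0 0 -0.035 0 1" --pt "0 0 -0.03 0 1" --pt "0 0 0 6.4 1" --pt "0 0 0 6.5 1" --pt "-0.02 0.01 0 0 1" --pt "-0.02 0.025 0 0 1" --pt "-0.02 0.03 0 0 1" --pt "-0.02 0.03 0 0 1" --pt "0 0.03 0 0 1"

```text
t: 3.95
eef_pos: [0.4324, -0.1025, 0.1696]
eef_rot: [-3.14, 0.005, 0.001]
ft_force: [1.4, 0.5, -1.2]
finger_gap: 0.22
finger_force: 49.4
```

Call:
servo_tool --pt "0 0.035 0 0 1" --pt "0 0.035 0 0 1" --pt "0 0.035 0 0 1" --pt "0 0.035 0 0 1" --pt "0 0.035 0 0 1" --pt "0 0.035 0 0 1" --pt "0 0.035 0 0 1" --pt "0 0.02 0 0 1" --pt "0 0.01 0 0 1" --pt "0 0 0 0 1" --pt "0 0 0 0 1" --pt "0 0 0 0 1"

```text
t: 4.95
eef_pos: [0.4368, -0.3758, 0.1699]
eef_rot: [-3.14, 0.001, 0.001]
ft_force: [-0.0, -0.0, -0.3]
finger_gap: 0.22
finger_force: 49.4
```

Run:
```python
from h import *
b=read_camera('wrist');save(b,'w3');s=sensors.get_state();print(s['t'],s['eef_pos'],s['eef_rot'],s['finger_gap'])
hsv=cv2.cvtColor(b['pixels'],cv2.COLOR_RGB2HSV);m=cv2.inRange(hsv,(105,150,60),(125,255,255))
k=max(cv2.findContours(m,cv2.RETR_EXTERNAL,cv2.CHAIN_APPROX_SIMPLE)[0],key=cv2.contourArea);ap=cv2.approxPolyDP(k,6,True)[:,0]
print([(p.tolist(),onplane(b,*map(float,p),.022,True)[:2].round(3).tolist()) for p in ap])
```

```text
5.0 [ 0.43690057 -0.37573612  0.17000373] [-3.14013714e+00  8.52071055e-04  1.38149548e-03] 0.22474805313047902
[([207, 75], [0.547, -0.318]), ([216, 296], [0.339, -0.316]), ([242, 261], [0.379, -0.344]), ([265, 249], [0.392, -0.366]), ([264, 118], [0.509, -0.365]), ([280, 115], [0.512, -0.379]), ([285, 249], [0.392, -0.384]), ([324, 277], [0.362, -0.422]), ([330, 298], [0.337, -0.43]), ([361, 297], [0.337, -0.462]), ([382, 81], [0.545, -0.466])]
```

View pics/w3.png

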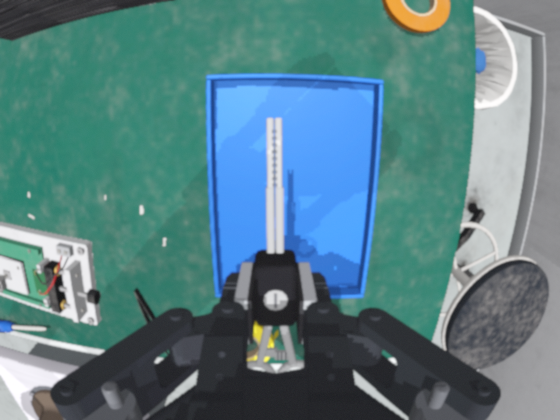

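The clamp is held straight along the tray: tips at (274,118), tray corners (207,75), (382,81), (361,297) and (216,296). The tray centre is about (0.442, -0.391).

Call:
servo_tool --pt "0.005 0.015 0.02 0 1" --pt "0 0 0.035 0 1" --pt "0 0 0.035 0 1" --pt "0 0 0.025 0 1" --pt "0 0 0.015 0 1" --pt "0 0 0.008 0 1" --pt "0 0 0.004 0 1" --pt "0 0 0 0 1" --pt "0 0 0 0 1" --pt "0 0 0 0 1"

```text
t: 5.83
eef_pos: [0.4433, -0.3935, 0.03]
eef_rot: [3.139, -0.002, 0.0]
ft_force: [1.2, -0.4, -1.1]
finger_gap: 0.215
finger_force: 49.4
```

Call:
servo_tool --pt "0 0 0.003 0 1" --pt "0 0 0 0 1" --pt "0 0 0 0 0.6" --pt "0 0 0 0 0.55" --pt "0 0 0 0 0.55" --pt "0 0 0 0 0.55" --pt "0 0 -0.015 0 0.5" --pt "0 0 -0.035 0 0.4" --pt "0 0 -0.04 0 0.3" --pt "0 0 -0.04 0 0.2" --pt "0 0 0 0 0.2" --pt "0 0 0 0 0.2"

```text
t: 6.83
eef_pos: [0.4439, -0.3946, 0.159]
eef_rot: [3.136, -0.005, -0.0]
ft_force: [-0.1, -0.4, -0.4]
finger_gap: 0.799
finger_force: 0.0
```

Run:
```python
from h import *
b=read_camera('wrist');save(b,'w4');s=sensors.get_state();print(s['t'],s['eef_pos'],s['eef_rot'],s['finger_gap'])
```

```text
6.8833 [ 0.44242892 -0.39302808  0.15636741] [ 3.14008110e+00 -1.46344120e-03 -2.07192495e-05] 0.795967947177121
```

View pics/w4.png

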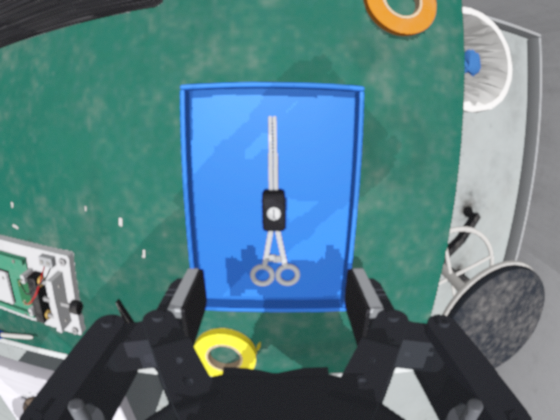

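The shut clamp lies flat in the blue tray, still shut, with its block at (274,210) and the walls at u 190–355, v 90–305. Next is the open clamp.

Call:
servo_tool --pt "0 -0.015 -0.015 0 0.2" --pt "0 -0.03 0 0 0.2" --pt "0 -0.039 0 0 0.2" --pt "0 -0.039 0 0 0.2" --pt "0 -0.039 0 0 0.2" --pt "0 -0.039 0 0 0.2" --pt "0 -0.039 0 0 0.2" --pt "0 -0.039 0 0 0.2" --pt "0 -0.039 0 0 0.2" --pt "0 -0.039 0 0 0.2" --pt "0 -0.039 0 0 0.2" --pt "0 -0.039 0 0 0.2"

```text
t: 7.88
eef_pos: [0.4396, 0.0441, 0.168]
eef_rot: [3.142, 0.005, -0.0]
ft_force: [0.8, -0.2, 0.5]
finger_gap: 0.801
finger_force: 0.0
```

Call:
servo_tool --pt "0 -0.039 0 0 0.2" --pt "0.02 -0.039 0 0 0.2" --pt "0.027 -0.035 0 0 0.2" --pt "0.027 -0.026 0 0 0.2" --pt "0 0 0.015 -7 0.2" --pt "0 0 0.015 -7 0.2" --pt "0 0 0 0 0.2" --pt "0 0 0 0 0.2" --pt "0 0 0 0 0.2"

```text
t: 8.63
eef_pos: [0.5125, 0.1769, 0.1392]
eef_rot: [3.142, 0.003, 0.241]
ft_force: [0.8, -0.1, 0.1]
finger_gap: 0.803
finger_force: 0.0
```

Run:
```python
from h import *
b=read_camera('wrist');save(b,'w5');s=sensors.get_state();print(s['t'],s['eef_pos'],s['eef_rot'],s['finger_gap'])
```

```text
8.6833 [0.51319041 0.17699328 0.14005397] [3.14157783e+00 8.00583843e-04 2.41751838e-01] 0.7992335873390428
```

View pics/w5.png

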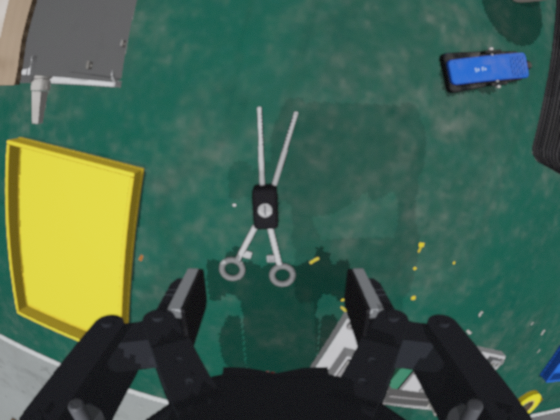

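The open clamp's block is upright in the image at (265,207), with tips at (260,108)/(296,113). The yellow tray is at left, with its near rim corner at (143,169).

Run:
```python
from h import *
b=read_camera('wrist')
P=lambda u,v,z:onplane(b,u,v,z,True)[:2]
u,v=265,207
w=b['pixels'].max(2)[v-32:v+32,u-24:u+24]; m=(w<60).astype(np.uint8); m=cv2.morphologyEx(m,cv2.MORPH_CLOSE,np.ones((9,9)))
n,l,st,ce=cv2.connectedComponentsWithStats(m); i=1+st[1:,4].argmax()
bp=cv2.boxPoints(cv2.minAreaRect(np.argwhere(l==i)[:,::-1].astype(np.float32)))+[u-24,v-32]
Q=np.array([P(*p,.022) for p in bp]); e=np.diff(np.r_[Q,Q[:1]],axis=0)
print(st[i],Q.mean(0).round(4),[(np.hypot(*x).round(4),np.degrees(np.arctan2(x[1],x[0])).round(1)) for x in e])
print(P(265,210,.022))
hsv=cv2.cvtColor(b['pixels'],cv2.COLOR_RGB2HSV);m=cv2.inRange(hsv,(22,130,80),(35,255,255))
k=max(cv2.findContours(m,cv2.RETR_EXTERNAL,cv2.CHAIN_APPROX_SIMPLE)[0],key=cv2.contourArea);ap=cv2.approxPolyDP(k,6,True)[:,0]
print([(p.tolist(),P(*map(float,p),.022).round(3).tolist()) for p in ap])
```

```text
[ 11  10  26  45 861] [0.5151 0.1873] [(np.float64(0.0192), np.float64(-76.3)), (np.float64(0.0361), np.float64(-166.0)), (np.float64(0.0201), np.float64(103.9)), (np.float64(0.0362), np.float64(12.6))]
[0.51312342 0.18642362]
[([8, 141], [0.522, 0.445]), ([17, 312], [0.315, 0.453]), ([78, 341], [0.31, 0.36]), ([103, 316], [0.362, 0.323]), ([128, 322], [0.365, 0.294]), ([143, 169], [0.523, 0.29])]
```

Call:
servo_tool --pt "0.004 -0.0095 0.02 0.3 0.4" --pt "0 0 0.035 0 0.4" --pt "0 0 0.03 0 0.4" --pt "0 0 0.02 0 0.4" --pt "0 0 0.012 0 0.4" --pt "0 0 0 0 0.4" --pt "0 0 0 0 1" --pt "0 0 0 0 1" --pt "0 0 0 0 1" --pt "0 0 0 0 1" --pt "0 0 0 0 1" --pt "0 0 0 0 1" --grip_force 50

```text
t: 9.73
eef_pos: [0.5172, 0.1881, 0.0255]
eef_rot: [-3.142, -0.004, 0.239]
ft_force: [1.1, -0.2, 6.7]
finger_gap: 0.219
finger_force: 50.1
```

Call:
servo_tool --pt "0 0 -0.015 0 1" --pt "0 0 -0.035 0 1" --pt "0 0 -0.035 0 1" --pt "0 0 -0.03 0 1" --pt "0 0 0 5 1" --pt "0 0 0 5.5 1" --pt "0 0 0 5 1" --pt "-0.025 -0.005 0 0 1" --pt "-0.03 -0.02 0 0 1" --pt "-0.03 -0.03 0 0 1" --pt "-0.019 -0.03 0 0 1" --pt "0 -0.03 0 0 1"

```text
t: 10.73
eef_pos: [0.4103, 0.305, 0.1377]
eef_rot: [3.139, 0.005, -0.031]
ft_force: [0.1, -1.0, -0.1]
finger_gap: 0.218
finger_force: 49.3
```

Call:
servo_tool --pt "0 -0.03 0 0 1" --pt "0 -0.025 0 0 1" --pt "0 -0.0125 0 0 1" --pt "0 0 0 0 1" --pt "0 0 0 0 1" --pt "0 0 0 0 1"

```text
t: 11.23
eef_pos: [0.417, 0.3713, 0.1378]
eef_rot: [3.14, 0.001, -0.032]
ft_force: [0.3, -0.6, -0.4]
finger_gap: 0.22
finger_force: 49.3
```

Run:
```python
from h import *
b=read_camera('wrist');save(b,'w6');s=sensors.get_state();print(s['t'],s['eef_pos'],s['eef_rot'],s['finger_gap'])
P=lambda u,v,z:onplane(b,u,v,z,True)[:2]
hsv=cv2.cvtColor(b['pixels'],cv2.COLOR_RGB2HSV);m=cv2.inRange(hsv,(22,130,80),(35,255,255))
k=max(cv2.findContours(m,cv2.RETR_EXTERNAL,cv2.CHAIN_APPROX_SIMPLE)[0],key=cv2.contourArea);ap=cv2.approxPolyDP(k,6,True)[:,0]
print([(p.tolist(),P(*map(float,p),.022).round(3).tolist()) for p in ap])
```

```text
11.2833 [0.41709856 0.37106939 0.13786163] [ 3.14009400e+00  1.13053248e-03 -3.24552638e-02] 0.21901162273059835
[([173, 82], [0.523, 0.445]), ([176, 194], [0.435, 0.45]), ([192, 316], [0.319, 0.452]), ([211, 312], [0.324, 0.433]), ([226, 278], [0.36, 0.416]), ([265, 249], [0.387, 0.381]), ([266, 118], [0.49, 0.376]), ([273, 120], [0.489, 0.371]), ([276, 249], [0.386, 0.372]), ([286, 248], [0.387, 0.364]), ([327, 131], [0.48, 0.331]), ([337, 131], [0.48, 0.324]), ([294, 256], [0.379, 0.357]), ([324, 277], [0.358, 0.332]), ([331, 302], [0.332, 0.325]), ([352, 315], [0.316, 0.304]), ([370, 82], [0.518, 0.298])]
```

View pics/w6.png

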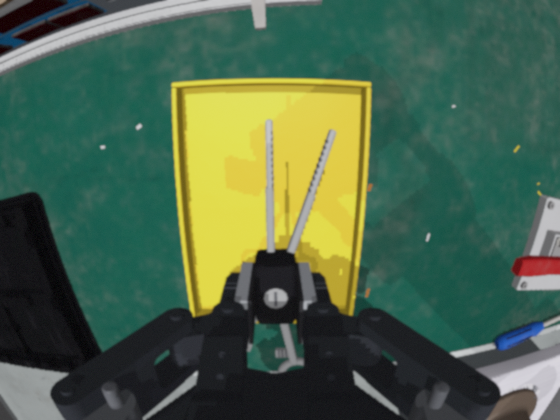

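The open clamp is held with its jaws still open: tips at (268,121)/(333,131), and the yellow tray walls at u 175–370. The tray centre is about (0.419, 0.375).

Call:
servo_tool --pt "0.004 -0.004 0.015 0 1" --pt "0 0 0.03 0 1" --pt "0 0 0.03 0 1" --pt "0 0 0.018 0 1" --pt "0 0 0.01 0 1" --pt "0 0 0.003 0 1" --pt "0 0 0 0 1" --pt "0 0 0 0 1" --pt "0 0 0 0 1"

```text
t: 12.03
eef_pos: [0.4229, 0.3774, 0.034]
eef_rot: [-3.14, -0.003, -0.032]
ft_force: [0.0, -0.6, -1.0]
finger_gap: 0.216
finger_force: 49.3
```

Call:
servo_tool --pt "0 0 0.0035 0 1" --pt "0 0 0.001 0 1" --pt "0 0 0 0 1" --pt "0 0 0 0 0.6" --pt "0 0 0 0 0.55" --pt "0 0 0 0 0.55" --pt "0 0 0 0 0.55" --pt "0 0 -0.015 0 0.5" --pt "0 0 -0.035 0 0.4" --pt "0 0 -0.04 0 0.3" --pt "0 0 -0.04 0 0.2" --pt "0 0 -0.02 0 0.2"

```text
t: 13.03
eef_pos: [0.4236, 0.3782, 0.1828]
eef_rot: [-3.137, -0.006, -0.031]
ft_force: [1.2, 0.8, -0.3]
finger_gap: 0.8
finger_force: 0.0
```

Call:
servo_tool --pt "0 0 0 0 0.2" --pt "0 0 0 0 0.2" --pt "0 0 0 0 0.2"

```text
t: 13.28
eef_pos: [0.4207, 0.376, 0.1767]
eef_rot: [3.14, 0.002, -0.031]
ft_force: [-0.7, -0.6, 0.0]
finger_gap: 0.8
finger_force: 0.0
```

Run:
```python
from h import *
b=read_camera('wrist');save(b,'w7');s=sensors.get_state();print(s['t'],s['eef_pos'],s['finger_gap'])
```

```text
13.3333 [0.42030176 0.37564101 0.17591663] 0.8018710834833636
```

View pics/w7.png

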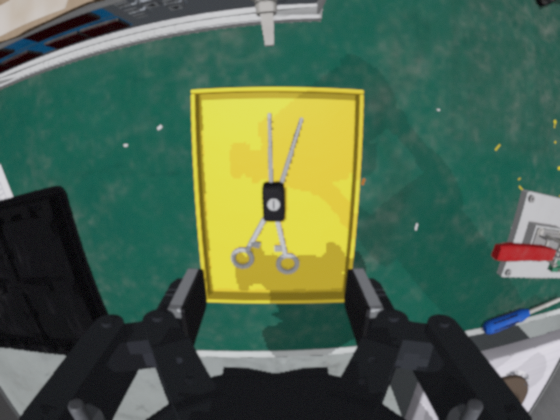

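The open clamp lies flat near the middle of the yellow tray, with its block at (274,203), jaws still open and everything inside the walls.

```bash
python3 -c "
from cell import close_job
print(close_job())"
```

```text
the job is handed in; nothing more can be done
None
```

The shut clamp lies flat in the blue tray and the open clamp flat in the yellow tray, both near the middle and inside the walls with jaws unchanged; the job was handed in at about 13 s.

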